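Park the egg-cup tray past its spring catch

ROBOT

A 7-joint arm with a two-finger parallel gripper is mounted at the origin on the work surface. World frame = base frame: x ahead of the robot, y to its left, z up, the work surface at z = 0. Lengths are in m, angles in rad, forces in N, time in s.
With the tool pointing down it reaches from about 0.4 to 0.85 m from the base axis. Payload 10.4 kg.
Tool frame: the origin (TCP) lies midway between the tips of the shut fingers; the grasp point (between the pads) lies 19 mm behind it; z points along the fingers, y is the line along which they close (so a half turn about z gives the same grasp; the last joint's range is limited). The gripper opens to 87 mm and grips with 3 to 60 N. Pads are 19 mm wide; open, the fingers measure 117 mm over their backs; the gripper's body (75 mm by 190 mm) begins 51 mm behind the grasp point.
Start: joints at [1.204, 0.332, -0.065, 1.46, 0.022, 1.35, -0.088], TCP at [0.211, -0.588, 0.223] pointing down, gripper open.
Joint ranges: [-2.6, 2.6], [-0.5, 2.12], [-1.47, 1.34], [0.16, 2.42], [-1.27, 4.41], [0.06, 2.06], [-2.6, 2.6]. Speed limits (rad/s): [2.22, 2.22, 2.79, 2.79, 3.14, 3.14, 3.14].

INTERFACE

Orientations are given as a 3x3 rotation matrix whose columns are the frame's x, y, z axes.
In Python, from plant import manip gives the robot as it stands.
- The arm moves only by the tool step_arm, never from a script. Its argument "moves" is a list of rows, each a list of 5 numbers: the closure, from -1 (fully open) to 1 (shut), so that 0 is half open, then the shift along the tool's x, y, z as a fraction of full scale, then the turn about the tool's z as a fraction of full scale. A call has 1 to 5 rows; each row shifts and turns the commanded pose from where the row before left it, along the tool's axes as they then stand; what a row does not reach is not made up. Full scale, the value 1, is 0.03 m for a shift and 5 degrees for a turn. A row lasts 1/8 s, in which the tool goes at most 62.5 mm and 10.7 degrees, less where a joint would pass 70% of its speed; a pose out of reach is approached as far as the arm can. A call with a number of a shift or a turn outside -1 to 1 is refused whole. A call with a gripper value outside its range is refused whole. The fingers move at their own pace and stop on an object; "force" is the grip in N (left out, the last holds). Time passes only in rows, so rows that do not move let the fingers close. It gives the time, the measured TCP pose, the force, the opening and the grip force at its end, in the units of the state.
- manip.state(): the state, without advancing time (a new reading comes with each control period).
- manip.camera(name): name is "scene" or "top" or "wrist"; returns (picture, depth): 400x640x3 uint8, red, green, blue; 400x640 float32, m along the optical axis (not along the pixel's ray), 0 where there is no reading.
- manip.get_calibration(name): a dict with "mtx" (3x3 intrinsics, pixels), "k1" (the pictures are not rectified: a ray, as slopes to the right and down, at radius r is drawn at 1 + k1 r^2 times it, then the intrinsics apply), "camera_from_world" (4x4, takes a point from world to camera coordinates). Camera axes: x right, y down, z forward; pixel columns grow to the right and rows downward; lengths in m; the calibration is good to about 2 mm. A picture is of the moment at which its call begins: read the wrist's pose just before it. get_calibration takes no time and is no camera call; for the wrist camera it gives the pose at the moment of the call.
- manip.finish_job(): hands the job in; it is judged then, once.
The state is a dict: "clock": time; "qpos": joint angles; "qvel": joint speeds; "joint_torque": joint torques, N m; "tcp_pos": TCP position; "tool_rot": TCP orientation; "ft_force": force on the tool from outside, world axes, zero at the start; "moment": the same for the moment, N m; "width": opening from 0.0 (shut) to 1.0 (fully open); "grasp_force": force on a finger pad.
Only numpy, scipy, OpenCV 4.12 (cv2) and the standard library are available. Lean on these libraries where they do the work, as an engineer would, in place of code of your own. Each camera call takes 0.05 s, during which the arm holds its last target. There are 200 camera calls.

TASK

Press the blue spring catch down with a fingertip and, keeping it down, push the outer face of the tray's end board so that the tray slides over the catch and is fully home, then take the hand away so the catch springs up behind it. Only press and push: do not pinch the end board or reach over it into the tray, and do not force the tray past a raised catch. The two egg cups must stay standing in the tray, and the other things on the worktop stay where they are.

Things in the scene. Friction and masses are not known exactly. Their poses are not given: they have to be found in the camera images.
- runner: Fixed light grey laminate runner board, 160 wide x 400 long x 12 mm thick. Origin on the work surface; z up; its +y axis is the direction in which the tray slides home. The board reaches from y = -115 to +285 mm in this frame. It carries two wooden rails and, at its +y end, a wooden end stop.
- tray (a joint): Position of the plywood tray along the runner's +y, in m. The tray starts pulled out somewhere between 0 and 0.020. With the catch up, a rib under the tray (80 mm wide, its underside 33 mm above the work surface) is stopped by the catch's tooth at 0.030; the rib is fully past the tooth at 0.054; the tray is fully home against its stop at 0.060. Friction about 2 N, no spring. The tray is 130 wide x 250 long, floor top at 53 mm; it cannot leave its rails.
- end_board (a point): Middle of the upper edge of the outer face (the -y face) of the tray's end board: an upright board 130 mm wide (along runner x), 12 mm thick, spanning 43 to 78 mm above the work surface. This point moves with the tray and lies at runner y = -50 mm + tray value. Pushing this outer face towards runner +y slides the tray home. Axes parallel to the runner's.
- catch (a joint): How far the blue spring catch is pressed down, in m: 0 up, 0.012 fully down. It moves straight down and springs back; about 3 N to start, about 9 N fully down. It must be down at least 0.007 for the tray's rib to pass over its tooth; pushing the tray hard against the tooth first makes the catch bind.
- catch_pad (a point): Point on the top of the blue catch's long flat press bar, at runner x = 0, y = -75 mm, 34 mm above the work surface when up (moves down with it). The bar is 36 mm wide (runner x), its flat top runs from runner y = -105 to +22 mm, partly beneath the tray, so a fingertip can keep pressing it all the way while it moves along runner +y. There is nothing else above the bar in front of the tray's end board.
- catch_tooth (a point): Top middle of the catch's cross tooth, at runner y = +28 mm, 150 mm wide (runner x), 12 mm thick, standing 6 mm above the press bar; one rigid piece with the bar. Its ends show on both sides of the tray.
- cup_white: White ceramic egg cup, 50 mm across, 60 mm tall, standing loose on the tray floor towards its +y end. Origin at the centre of its foot.
- cup_blue: Blue ceramic egg cup, 50 mm across, 60 mm tall, standing loose on the tray floor beside the white one. Origin at the centre of its foot.
- egg_cooker: White egg cooker with clear domed lid, 180 mm across, 162 mm tall, standing loose; bystander. Origin at the centre of its underside.
- measuring_cup: Stainless measuring cup, 76 mm across, 55 mm tall, with a straight handle reaching 110 mm from its centre along its +y; bystander. Origin at the centre of its underside.
- timer: Red round kitchen timer, 72 mm across, 62 mm tall; bystander. Origin at the centre of its underside.
- salt_grinder: Glass salt grinder with steel cap, 50 mm across, 128 mm tall; bystander. Origin at the centre of its underside.
- bowl: Wooden bowl, 100 mm across, 50 mm tall; bystander. Origin at the centre of its underside.

How it is judged:
On the way:
1. the catch is pressed well down while the tray is still in front of it (value of joint catch above 0.0075 m and value of joint tray below 0.036 m), for 0.1 s.
At the end, for the whole second after the job is handed in: The tray is home (within 4.5 mm of its stop) and at rest, the catch has sprung up again (less than 3 mm down), both egg cups stand upright on the tray floor, and the other things are within 30 mm of where they began (value of joint tray above 0.0555 m and value of joint catch below 0.003 m and velocity of joint tray between -0.01 and 0.01 m/s and angle between each of cup_white, cup_blue's own z axis and vertical below 0.2 rad and y of cup_white in the frame of end_board between 0.03 and 0.25 m and z of cup_white in the frame of end_board between -0.03 and -0.018 m and y of cup_blue in the frame of end_board between 0.03 and 0.25 m and z of cup_blue in the frame of end_board between -0.03 and -0.018 m and distance of each of egg_cooker, measuring_cup, timer, salt_grinder, bowl from where it was at the start of the episode below 0.03 m); the robot touches nothing.
It fails at once if the tray is forced past the raised catch (value of joint tray between 0.038 and 0.048 m and value of joint catch below 0.004 m).
It fails at once if the hand pinches the end board or reaches over it into the tray (y of the grasp point in the frame of end_board between 0.001 and 0.25 m and x of the grasp point in the frame of end_board between -0.065 and 0.065 m and z of the grasp point in the frame of end_board below 0 m).
It fails at once if an egg cup is tipped or lifted (angle between any of cup_white, cup_blue's own z axis and vertical above 0.5 rad or height (world z) of any of cup_white, cup_blue above 0.075 m).
It fails at once if another thing on the worktop is lifted or moved more than 30 mm (distance of any of egg_cooker, measuring_cup, timer, salt_grinder, bowl from where it was at the start of the episode above 0.03 m or height (world z) of any of egg_cooker, measuring_cup, timer, salt_grinder, bowl above 0.015 m).
It also fails if it takes over 35 s, if anything falls off the work surface, if the arm or the gripper's body presses on something with over 40 N, if the wrist force passes 120 N, or if a joint passes its speed limit or range.

## Working session

There is one attempt and no reset: what is moved stays moved. The work goes in short steps, Python scripts to look and compute and a tool call to move; the robot and the scene stay as the last step left them, time stands still between calls to the robot, and variables do not carry over. Pictures are saved under pics/ and viewed, at most 10 in all, crops included, and the job is handed in when it is done.

Besides the shell and the picture viewer there is one more tool, called after ">>>" as name([rows], argument=value, ...), one row to a line, values as JSON. step_arm: Moves the arm, as the interface text tells. Its arguments: {"type":"object","properties":{"moves":{"type":"array","items":{"type":"array","items":{"type":"number"}}},"force":{"type":"number"}},"required":["moves"]}

```bash
mkdir -p pics; ls
python3 - <<'E'
from plant import manip
import cv2,numpy as np
s=manip.state();print(s)
for n in("scene","top"):
    p,d=manip.camera(n);cv2.imwrite(f"pics/{n}0.png",p[:,:,::-1]);np.save(f"pics/{n}0.npy",d)
E
```

```text
pics
{'clock': 0.0, 'qpos': array([ 1.20439444,  0.33284346, -0.06472582,  1.46097001,  0.02160416,
        1.34989857, -0.08847978]), 'qvel': array([-0.00066154,  0.00031692, -0.00137647,  0.00150403, -0.00051334,
       -0.00069901, -0.00129189]), 'joint_torque': array([ 5.76217426e-04, -6.23266697e+01,  2.53168697e-02, -3.89896989e+01,
       -6.12023938e-02,  3.96115123e-02,  1.45479444e-04]), 'tcp_pos': array([ 0.21053994, -0.58804546,  0.22175805]), 'tool_rot': array([[ 9.41457328e-01,  3.37131738e-01, -5.39197849e-04],
       [ 3.37132164e-01, -9.41456408e-01,  1.31742071e-03],
       [-6.34869353e-05, -1.42207632e-03, -9.99998987e-01]]), 'ft_force': array([-0.1755838 ,  0.16954287, -0.279254  ]), 'moment': array([ 0.05163288, -0.04768566,  0.00158874]), 'grasp_force': 0.0, 'width': 1.0042446942652394}
```

View pics/scene0.png

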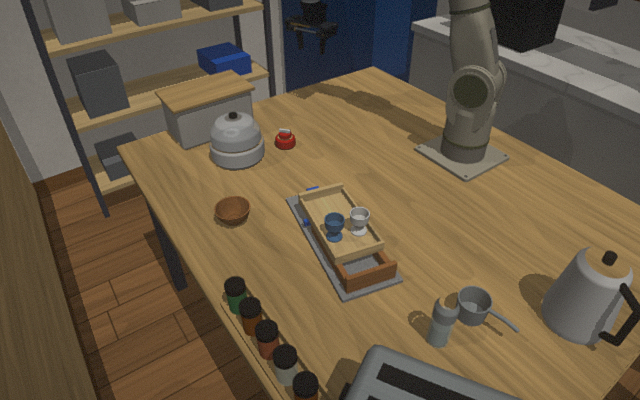

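View pics/top0.png

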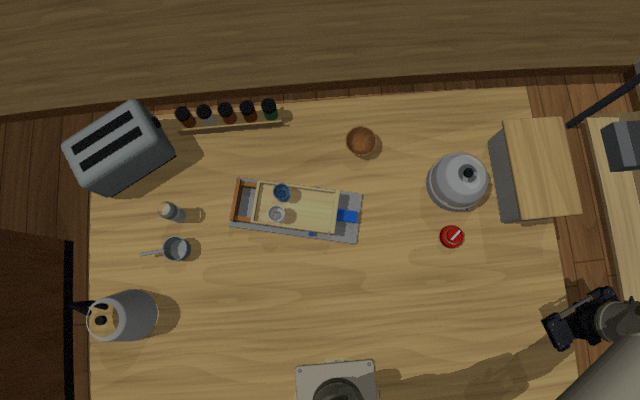

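The scene shows the tray with both cups. In the top view the runner spans about (230..362, 178..243), its end stop is at left (240,200), and the blue bar is at right (347,216), so runner +y points left. I'll enlarge that part.

```bash
cat > h.py <<'E'
import numpy as np,cv2
from plant import manip
def toworld(name,uv,z):
    c=manip.get_calibration(name);K=np.array(c["mtx"]);k=c["k1"];T=np.array(c["camera_from_world"])
    uv=np.atleast_2d(np.array(uv,float))
    n=cv2.undistortPoints(uv[:,None],K,np.array([k,0,0,0.]))[:,0]
    R=T[:3,:3];C=-R.T@T[:3,3];out=[]
    for a in n:
        r=R.T@np.array([a[0],a[1],1]);out.append(C+r*(z-C[2])/r[2])
    return np.array(out)
E
python3 - <<'E'
import cv2
p=cv2.imread("pics/top0.png")[172:250,222:372]
cv2.imwrite("pics/topc.png",cv2.resize(p,None,fx=5,fy=5,interpolation=cv2.INTER_CUBIC))
E
```

```text
(no output)
```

View pics/topc.png

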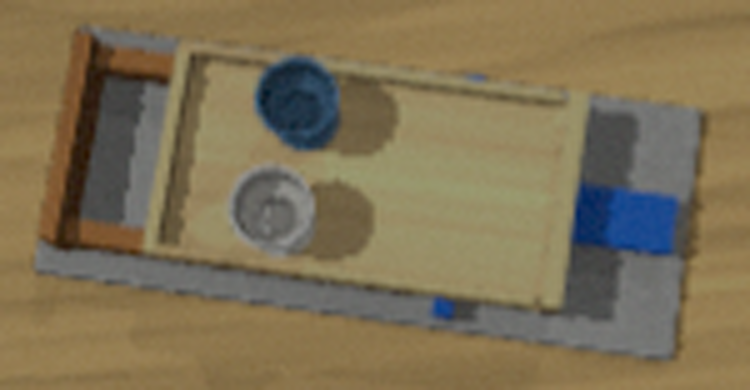

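The crop shows these features (crop pixels):
- End board's outer upper edge: (588,95) to (562,308).
- Blue bar end: (680,195) to (674,253).
- Runner corners: (704,110), (672,356), (36,270).

Run:
```python
from h import *
f=lambda l:[(222-.5+(u+.5)/5,172-.5+(v+.5)/5) for u,v in l]
b=toworld("top",f([(704,110),(672,356),(36,270)]),.012);e=toworld("top",f([(588,95),(562,308)]),.078)
p=toworld("top",f([(680,195),(674,253)]),.034);t=toworld("top",f([(484,76),(442,308)]),.04)
print(b,e,p,t,sep="\n")
yd=b[2]-b[1];yd/=np.linalg.norm(yd);print("y dir",yd,np.linalg.norm(b[2]-b[1]),np.linalg.norm(b[0]-b[1]))
x=(b[0]-b[1]);print("angle from x",np.degrees(np.arctan2(x[1],x[0])),np.degrees(np.arctan2(-yd[0],yd[1])))
x=e[0]-e[1];print(np.degrees(np.arctan2(x[1],x[0])))
xd=np.array([yd[1],-yd[0],0])
O=(b[0]+b[1])/2+.115*yd;O2=p.mean(0)+.105*yd
print("O",O,O2)
for q in (*e,*p,*t):print((q-O)@xd,(q-O)@yd)
R=manip.state()["tool_rot"]; print("tool",R.round(3))
```

```text
[[ 0.61234512 -0.13682533  0.012     ]
 [ 0.46058612 -0.10085139  0.012     ]
 [ 0.54747574  0.2868092   0.012     ]]
[[ 0.61404818 -0.06096031  0.078     ]
 [ 0.48878224 -0.03372623  0.078     ]]
[[ 0.55628454 -0.11383713  0.034     ]
 [ 0.5210125  -0.10647601  0.034     ]]
[[ 0.63975291 -0.00068686  0.04      ]
 [ 0.49922869  0.03674105  0.04      ]]
y dir [0.21871189 0.97578948 0.        ] 0.3972789134524827 0.15596448386883213
angle from x -13.335618950038155 -12.633387611336767
-12.265802687003436
O [ 0.56161749 -0.00662257  0.012     ] [ 0.56161327 -0.00769867  0.034     ]
0.06304563359070992 -0.04155498052945975
-0.06514397012200082 -0.04237740083124291
0.018245265787877954 -0.10578521809593734
-0.017782787563114466 -0.106316729341392
0.0749455130630698 0.022881145414834752
-0.07036247178381114 0.02866859013556783
tool [[ 0.941  0.337 -0.   ]
 [ 0.337 -0.941  0.001]
 [-0.    -0.001 -1.   ]]
```

Runner origin is about (0.5616, -0.007), with +y along (0.219, 0.976) and the tray at about 0.008. First I turn the tool so its x axis lies along the push direction, shutting the fingers on the way.

>>> step_arm([
  [1,0,0,0,-0.96],
  [1,0,0,0,-0.96],
  [1,0,0,0,-0.96],
  [1,0,0,0,-0.96],
  [1,0,0,0,-0.96],
], force=20)

```text
clock: 0.72
tcp_pos: [0.2106, -0.5882, 0.2221]
tool_rot: [[0.721, 0.693, -0.0], [0.693, -0.721, 0.001], [0.0, -0.001, -1.0]]
ft_force: [-0.7, 0.2, -1.4]
width: 0.516
grasp_force: 0.0
```

>>> step_arm([
  [1,0,0,0,-0.96],
  [1,0,0,0,-0.96],
  [1,0,0,0,-0.96],
  [1,0,0,0,-0.96],
  [1,0,0,0,-0.96],
])

```text
clock: 1.35
tcp_pos: [0.2106, -0.5882, 0.2221]
tool_rot: [[0.377, 0.926, -0.0], [0.926, -0.377, 0.001], [0.001, -0.001, -1.0]]
ft_force: [-0.0, -0.2, 0.7]
width: 0.016
grasp_force: 0.0
```

>>> step_arm([
  [1,0,0,0,-0.96],
  [1,0,0,0,-0.96],
  [1,0.5,0.2,0,0],
  [1,1,0.38,0,0],
  [1,1,0.38,0,0],
])

```text
clock: 1.98
tcp_pos: [0.2564, -0.5197, 0.2223]
tool_rot: [[0.222, 0.975, 0.0], [0.975, -0.222, 0.001], [0.001, 0.0, -1.0]]
ft_force: [0.7, 0.4, 0.6]
width: -0.001
grasp_force: 0.0
```

>>> step_arm([
  [1,1,0.38,0,0],
  [1,1,0.38,0,0],
  [1,1,0.38,0,0],
  [1,1,0.38,0,0],
  [1,1,0.38,0,0],
])

```text
clock: 2.6
tcp_pos: [0.3447, -0.3857, 0.2225]
tool_rot: [[0.221, 0.975, -0.0], [0.975, -0.221, 0.0], [0.0, -0.0, -1.0]]
ft_force: [-0.4, 0.2, 0.5]
width: 0.01
grasp_force: 0.0
```

>>> step_arm([
  [1,1,0.38,0,0],
  [1,1,0.38,0,0],
  [1,1,0.38,0,0],
  [1,1,0.38,0,0],
  [1,1,0.38,0,0],
])

```text
clock: 3.22
tcp_pos: [0.4329, -0.2519, 0.2224]
tool_rot: [[0.221, 0.975, -0.0], [0.975, -0.221, -0.0], [-0.0, -0.0, -1.0]]
ft_force: [-0.2, 0.5, -0.8]
width: 0.003
grasp_force: 0.0
```

>>> step_arm([
  [1,1,0.38,0,0],
  [1,1,0.38,0,0],
  [1,1,0.38,0,0],
  [1,0.5,0.2,0,0],
  [1,0,0,0,0],
])

```text
clock: 3.85
tcp_pos: [0.4948, -0.1594, 0.2224]
tool_rot: [[0.219, 0.976, -0.0], [0.976, -0.219, 0.0], [-0.0, -0.0, -1.0]]
ft_force: [-0.3, 0.2, -0.4]
width: 0.004
grasp_force: 0.0
```

Run:
```python
from h import *
s=manip.state();c=manip.get_calibration("wrist")
p,d=manip.camera("wrist");cv2.imwrite("pics/w1.png",p[:,:,::-1])
T=np.array([.5616,-.0072,0])-.075*np.array([.2187,.9758,0]);R=s["tool_rot"]
print(s["tcp_pos"],(R.T@(T-s["tcp_pos"])).round(4))
# predicted pixels of runner points
K=np.array(c["mtx"]);M=np.array(c["camera_from_world"]);yd=np.array([.2187,.9758,0]);xd=np.array([.9758,-.2187,0])
for x,y,z in [(-.018,-.105,.034),(.018,-.105,.034),(-.065,-.042,.078),(.065,-.042,.078),(0,-.075,.034)]:
    q=np.array([.5616,-.0072,z])+x*xd+y*yd
    print((x,y),cv2.projectPoints(q[None],cv2.Rodrigues(M[:3,:3])[0],M[:3,3],K,np.array([c["k1"],0,0,0.]))[0].ravel().round(1))
```

```text
[ 0.49484866 -0.1593787   0.22244886] [0.0881 0.0319 0.2224]
(-0.018, -0.105) [337.2 124.7]
(0.018, -0.105) [372.2 124.8]
(-0.065, -0.042) [284.9  53.8]
(0.065, -0.042) [436.8  54.7]
(0, -0.075) [355.5  94.3]
```

View pics/w1.png

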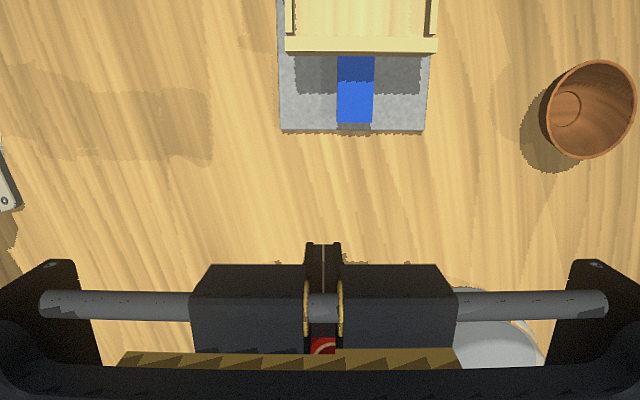

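The wrist view agrees with the prediction: bar end at (337..375, 123), end board edge at (286..437, 52). The alignment is good to 1–2 mm, so I go above the pad and lower.

>>> step_arm([
  [1,0.98,0.36,0.5,0],
  [1,0.98,0.36,1,0],
  [1,0.98,0.35,1,0],
  [1,0,0,1,0],
  [1,0,0,1,0],
])

```text
clock: 4.53
tcp_pos: [0.545, -0.083, 0.0864]
tool_rot: [[0.222, 0.975, -0.001], [0.975, -0.222, -0.001], [-0.001, -0.0, -1.0]]
ft_force: [0.5, -0.0, -0.7]
width: 0.003
grasp_force: 0.0
```

Run:
```python
from h import *
s=manip.state();M=np.array(manip.get_calibration("wrist")["camera_from_world"])
C=-M[:3,:3].T@M[:3,3];R=s["tool_rot"]
print(s["tcp_pos"],"cam in tool",(R.T@(C-s["tcp_pos"])).round(3))
yd=np.array([.2187,.9758,0]);xd=np.array([.9758,-.2187,0]);q=s["tcp_pos"]-np.array([.5616,-.0072,0]);print(q@xd,q@yd)
```

```text
[ 0.54495682 -0.08296306  0.08637933] cam in tool [ 0.085 -0.001 -0.162]
0.0003289638957741584 -0.07756945411486146
```

>>> step_arm([
  [1,0,0,0.8,0],
  [1,0,0,0.5,0],
  [1,0,0,0,0],
  [1,0,0,0.2,0],
  [1,0,0,0,0],
])

```text
clock: 5.15
tcp_pos: [0.5456, -0.0816, 0.0429]
tool_rot: [[0.22, 0.975, 0.001], [0.975, -0.22, -0.0], [-0.0, 0.001, -1.0]]
ft_force: [0.1, 0.6, -0.4]
width: 0.002
grasp_force: 0.0
```

>>> step_arm([
  [1,0,0,0.2,0],
  [1,0,0,0.15,0],
  [1,0,0,0.15,0],
  [1,0,0,0.1,0],
  [1,0,0,0,0],
])

```text
clock: 5.78
tcp_pos: [0.5458, -0.0816, 0.0248]
tool_rot: [[0.22, 0.976, 0.0], [0.976, -0.22, -0.0], [-0.0, 0.001, -1.0]]
ft_force: [-1.6, -0.4, 8.0]
width: 0.003
grasp_force: 4.0
```

Contact at 8 N puts the catch about 9–10 mm down. Now I push along tool +x, slowly for the cups' sake.

>>> step_arm([
  [1,0.1,0,0.02,0],
  [1,0.2,0,0,0],
  [1,0.2,0,0,0],
  [1,0.1,0,0,0],
  [1,0.1,0,0,0],
])

```text
clock: 6.4
tcp_pos: [0.5508, -0.0628, 0.0246]
tool_rot: [[0.221, 0.975, 0.001], [0.975, -0.221, -0.003], [-0.002, 0.002, -1.0]]
ft_force: [-1.8, -5.4, 9.0]
width: 0.004
grasp_force: 4.0
```

>>> step_arm([
  [1,0.1,0,0,0],
  [1,0.1,0,0,0],
  [1,0.1,0,0,0],
  [1,0.1,0,0,0],
  [1,0.1,0,0,0],
])

```text
clock: 7.02
tcp_pos: [0.5539, -0.049, 0.0246]
tool_rot: [[0.222, 0.975, 0.001], [0.975, -0.222, -0.003], [-0.003, 0.002, -1.0]]
ft_force: [-2.2, -8.7, 9.0]
width: 0.008
grasp_force: 5.2
```

>>> step_arm([
  [1,0.15,0,0,0],
  [1,0.15,0,0,0],
  [1,0.15,0,0,0],
  [1,0.15,0,0,0],
  [1,0.15,0,0,0],
])

```text
clock: 7.65
tcp_pos: [0.559, -0.027, 0.0246]
tool_rot: [[0.222, 0.975, 0.001], [0.975, -0.222, -0.003], [-0.003, 0.002, -1.0]]
ft_force: [-2.1, -8.0, 9.6]
width: 0.003
grasp_force: 5.2
```

>>> step_arm([
  [1,0.15,0,0,0],
  [1,0.15,0,0,0],
  [1,0.12,0,0,0],
  [1,0.1,0,0,0],
  [1,0,0,0,0],
])

```text
clock: 8.28
tcp_pos: [0.5626, -0.0112, 0.0246]
tool_rot: [[0.221, 0.975, 0.001], [0.975, -0.221, -0.003], [-0.002, 0.002, -1.0]]
ft_force: [-1.0, -5.9, 8.9]
width: 0.006
grasp_force: 4.3
```

>>> step_arm([
  [1,0.1,0,0,0],
  [1,0.1,0,0,0],
  [1,0.05,0,0,0],
  [1,0.05,0,0,0],
  [1,0,0,0,0],
])

```text
clock: 8.9
tcp_pos: [0.5634, -0.0072, 0.0246]
tool_rot: [[0.225, 0.974, -0.002], [0.974, -0.225, -0.008], [-0.008, 0.0, -1.0]]
ft_force: [-9.0, -21.0, 17.6]
width: 0.008
grasp_force: 16.9
```

The arm stalled at runner y ≈ 0.000, which corresponds to tray ≈ 0.060 with the force up at 22 N, so the tray is home. I back off from the board, then lift clear.

>>> step_arm([
  [1,-0.15,0,0,0],
  [1,-0.2,0,0,0],
  [1,-0.2,0,0,0],
  [1,-0.2,0,-0.2,0],
  [1,-0.2,0,-0.3,0],
])

```text
clock: 9.52
tcp_pos: [0.5575, -0.0279, 0.0391]
tool_rot: [[0.219, 0.976, -0.0], [0.976, -0.219, 0.0], [0.0, -0.0, -1.0]]
ft_force: [-0.3, -0.2, 0.0]
width: 0.008
grasp_force: 0.0
```

>>> step_arm([
  [1,-0.3,0,-0.6,0],
  [1,-0.5,0,-1,0],
  [1,-0.8,0,-1,0],
  [1,-0.8,0,-1,0],
  [1,-0.8,0,-1,0],
])

```text
clock: 10.15
tcp_pos: [0.5357, -0.1233, 0.1787]
tool_rot: [[0.22, 0.975, 0.0], [0.975, -0.22, -0.001], [-0.001, 0.0, -1.0]]
ft_force: [0.9, -0.8, 0.1]
width: 0.009
grasp_force: 0.0
```

>>> step_arm([
  [1,-0.8,0,-0.5,0],
  [1,-0.8,0,0,0],
  [1,0,0,0,0],
  [1,0,0,0,0],
])

```text
clock: 10.65
tcp_pos: [0.5257, -0.1681, 0.1922]
tool_rot: [[0.22, 0.976, 0.0], [0.976, -0.22, 0.0], [0.0, -0.0, -1.0]]
ft_force: [-0.9, 0.4, -0.0]
width: 0.005
grasp_force: 0.0
```

Run:
```python
from h import *
p,d=manip.camera("wrist");q,_=manip.camera("top")
a=cv2.resize(q[140:270,140:500],(800,289),interpolation=cv2.INTER_CUBIC);b=p[:290]
o=np.zeros((579,800,3),np.uint8);o[:289]=a;o[289:,:640]=b
cv2.imwrite("pics/end.png",o[:,:,::-1])
c=manip.get_calibration("wrist");K=np.array(c["mtx"]);M=np.array(c["camera_from_world"]);yd=np.array([.2187,.9758,0]);xd=np.array([.9758,-.2187,0])
for x,y,z in [(-.018,-.105,.034),(.018,-.105,.034),(-.065,.01,.078),(.065,.01,.078),(0,-.05,.034)]:
    w=np.array([.5616,-.0072,z])+x*xd+y*yd
    uv=cv2.projectPoints(w[None],cv2.Rodrigues(M[:3,:3])[0],M[:3,3],K,np.array([c["k1"],0,0,0.]))[0].ravel()
    u,v=uv.round().astype(int);print((x,y),uv.round(1))
    if y==-.05:
        cam=np.array([0,0,d[v,u]]);h=cv2.undistortPoints(uv[None,None],K,np.array([c["k1"],0,0,0.])).ravel()
        P=np.array([*h,1])*d[v,u];print("bar top z",(M[:3,:3].T@(P-M[:3,3]))[2])
```

```text
(-0.018, -0.105) [304.3 126. ]
(0.018, -0.105) [342.7 126. ]
(-0.065, 0.01) [234.8 -27.4]
(0.065, 0.01) [412.4 -27.5]
(0, -0.05) [323.5  63.7]
bar top z 0.03346454076667758
```

View pics/end.png

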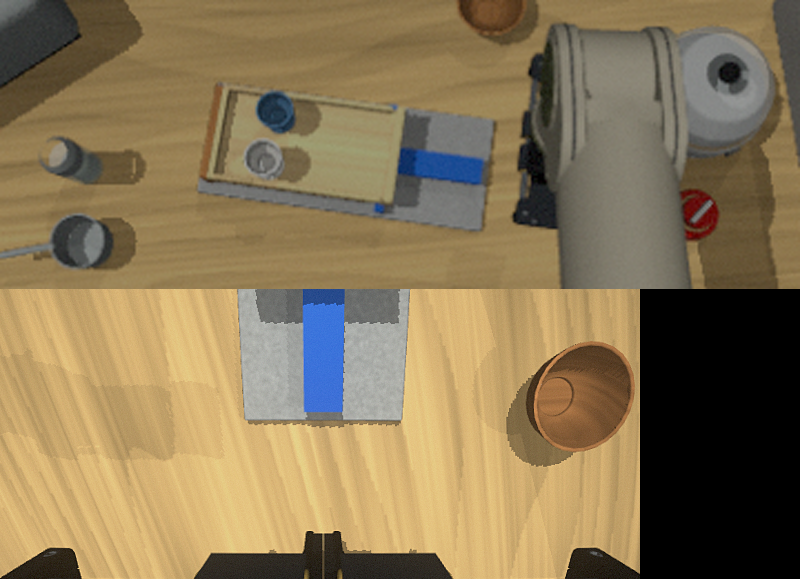

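The picture shows the tray against the end stop (end board edge at about (406,110)–(393,205)), both cups standing, and the bar back up at z ≈ 33.5 mm. One check of the tray value before I hand in.

Run:
```python
from h import *
s=800/360
e=toworld("top",[(140-.5+(u+.5)/s,140-.5+(v+.5)/s) for u,v in [(406,110),(393,205)]],.078)
t=((e-np.array([.5616,-.0072,.078]))@np.array([.2187,.9758,0])).mean()+.05;print("tray",t)
if t>.055: print(manip.finish_job())
```

```text
tray 0.059045731289400695
the job is handed in; nothing more can be done
None
```

I handed the job in with the tray home (measured at about 59 of 60 mm), the blue catch sprung back up behind it, both egg cups standing, and the hand clear; no verdict was returned.

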